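# Clamp the brush-washing pot with the cam lever and open it

## Task

Fix the steel brush-washing pot in the bench clamp and open it: flip the red cam lever fully over to free the sliding jaw, push the jaw until it holds the pot snugly against the fixed stop, and flip the lever fully back to lock the jaw. Then lift the loose lid off by its black knob and set it down, not drop it, knob up and wholly on the cork mat. Keep the pot upright and leave the other things on the table where they are.

Things in the scene. Friction and masses are not known exactly. Their poses are not given: they have to be found in the camera images.
- clamp: bench clamp fixed to the table: pale wooden base 340 x 130 mm, 18 mm thick, long along its own x. Origin: centre of the base's underside; z up. A fixed dark wooden stop with a black rubber face stands at its -x end, rubber face at x = -120 mm, 78 mm above the table. The sliding jaw runs on the +x half and closes towards -x. A pot of 100 mm diameter held snugly has its axis at x = -70 mm
- jaw (a joint): travel of the sliding jaw in m: 0 fully open (its rubber face at clamp x = +60 mm), grows as it closes towards the stop; the face is at clamp x = 60 mm - travel, so it is 80 mm when the pot is held snugly. Most 100 mm. It slides with about 2 N when free and is held against some 30 N when the lever is locked; it starts fully open
- jaw_back (a point): centre of the push area on the back (+x) face of the jaw's upright aluminium back plate, 65 mm above the table. The plate is 70 mm wide (clamp y) and 10 mm thick, from 20 to 80 mm above the table; push it towards clamp -x. It lies 80 mm behind the jaw's rubber face
- lever (a joint): angle of the red cam lever on the jaw in rad: 0 locked (leaning 45 degrees from upright towards clamp +y), 1.57 free (leaning 45 degrees towards clamp -y). It swings through upright in the plane across the clamp and stays where it is left; takes some 3 to 10 N at its tip
- lever_pivot (a point): the lever's pivot, 55 mm above the table, 33 mm behind the jaw's rubber face; axis along clamp x
- lever_tip (a point): outer end of the red lever, 90 mm from the pivot. The lever is a flat bar 24 mm wide (along clamp x) and 10 mm thick; 119 mm above the table at both ends of its swing, 145 mm when upright
- pot: round steel pot, 100 mm diameter, 95 mm high, wall 3 mm, open at the top under its lid, about 0.5 kg; stands loose on the clamp base between stop and jaw. Origin: centre of its underside; z up
- lid: loose round metal lid 98 mm diameter with a black knob, about 0.14 kg, 46 mm high in all. Origin: centre of its underside, which is the bottom of an 80 mm diameter plug 8 mm high that hangs inside the pot; the plate above it is 7 mm thick; z up. It rests on the plug when set on a flat surface
- lid_knob (a point): centre of the knob's head, 36 mm above the lid's origin, on its axis; head 28 mm diameter, 20 mm high (10 mm above and below this point)
- mat: square cork mat 160 x 160 mm, 4 mm thick, fixed on the table to the left or right of the clamp. Origin: centre of its underside; x and y along its edges
- sketchbook: bystander: blue sketchbook 150 x 110 mm, 20 mm thick, lying on the other side of the clamp; origin at the centre of its underside
- bottle: bystander: white bottle 60 mm diameter, 150 mm high; origin at the centre of its underside
- mug: bystander: blue ceramic mug 80 mm diameter, 90 mm high; origin at the centre of its underside
- brush_jar: bystander: terracotta jar 72 mm diameter with brushes, 170 mm high in all; origin at the centre of its underside
- tape: bystander: yellow tape roll 96 mm diameter, 25 mm high, lying flat; origin at the centre of its underside
- charcoal_tin: bystander: flat green tin 70 x 120 mm, 22 mm high; origin at the centre of its underside
- palette_knife: bystander: spatula 200 mm long lying near the robot; origin on it
Things that resemble listed ones, but are neither listed nor needed, are in the scene too. Of the things that look like the lid, the middle-sized one is meant.

How it is judged:
By the outcome, as a careful person would: the job done as asked, in the order asked, and still so for the second after the job is handed in, with the robot touching nothing.
It also fails if it takes over 72 s, if anything falls off the work surface, if the arm or the gripper's body presses on something with over 40 N, if the wrist force passes 120 N, or if a joint passes its speed limit or range.

## Robot

A 6-joint arm with a two-finger parallel gripper is mounted at the origin on the work surface. World frame = base frame: x ahead of the robot, y to its left, z up, the work surface at z = 0. Lengths are in m, angles in degrees, forces in N, time in s.
With the tool pointing down it reaches from about 0.2 to 0.875 m from the base axis. Payload 3.4 kg.
Tool frame: the origin (TCP) lies at the very end of the fingers, on their centre line; the grasp point (between the pads) lies 19 mm behind it; z points along the fingers, y is the line along which they close (so a half turn about z gives the same grasp; the last joint's range is limited). The gripper opens to 94 mm and grips with 3 to 60 N. Pads are 16 mm wide; open, the fingers measure 119 mm over their backs; the gripper's body (75 mm by 177 mm) begins 78 mm behind the grasp point.
Start: joints at [57.582, 15.808, 86.224, -0, 77.962, -6.933], TCP at [0.247, 0.519, 0.205] pointing down, gripper open.
Joint ranges: [-165.64, 165.64], [-43.16, 119.46], [12.63, 154.43], [-67.54, 247.53], [6.08, 155.33], [-154.97, 154.97]. Speed limits (degrees/s): [147.25, 147.25, 180, 180, 180, 180].

## Interface

Orientations are given as [roll, pitch, yaw] about the fixed x, y, z axes, in that order (R = Rz(yaw) Ry(pitch) Rx(roll)).
In Python, from rig import robot, eyes, hand_in gives the robot as it stands. The module is installed in compiled form; this text tells all that it offers.
- The arm moves only by the tool drive_tool, never from a script. Its arguments are lists of equal length, an entry for each row: "dp": the shift along the world's x, y, z in cm, a list of three; "dr": the turn, a rotation vector about the world's x, y, z in degrees, a list of three; "jaw": the finger opening in cm, from 0 to 9.4. A call has 1 to 20 rows; each row shifts and turns the commanded pose from where the row before left it; what a row does not reach is not made up. A row lasts 1/8 s, in which the tool goes at most 62.5 mm and 10.7 degrees, less where a joint would pass 70% of its speed; a pose out of reach is approached as far as the arm can. A call is refused whole if a number of a shift passes 6.25 or a number of a turn 10.7, either way. A call with a gripper value outside its range is refused whole. The fingers move at their own pace and stop on an object; "grip_force" is the grip in N (left out, the last holds). Time passes only in rows, so rows that do not move let the fingers close. It gives the time, the measured TCP pose, the force, the opening and the grip force at its end, in the units of the state.
- robot.get_state(): the state, without advancing time (a new reading comes with each control period).
- eyes.camera(name): name is "side" or "top"; returns the picture (480x640x3 uint8, red, green, blue); there is no depth.
- eyes.calibration(name): a dict with "fx", "fy", "cx", "cy" (pixels), "R" (3x3) and "t" (3): a world point X has camera coordinates R X + t. Camera axes: x right, y down, z forward; pixel columns grow to the right and rows downward; lengths in m; the calibration is good to about 2 mm. A picture is of the moment at which its call begins. calibration takes no time and is no camera call.
- hand_in(): hands the job in; it is judged then, once.
The state is a dict: "t": time; "q": joint angles; "joint_vel": joint speeds; "joint_torque": joint torques, N m; "eef_pos": TCP position; "tool_rot": TCP orientation; "contact_force": force on the tool from outside, world axes, zero at the start; "wrist_torque": the same for the moment, N m; "width": finger opening in m; "grip_force": force on a finger pad.
Only numpy, scipy, OpenCV 4.12 (cv2) and the standard library are available. Lean on these libraries where they do the work, as an engineer would, in place of code of your own. Each camera call takes 0.05 s, during which the arm holds its last target. There are 200 camera calls.

## Working session

There is one attempt and no reset: what is moved stays moved. The work goes in short steps, Python scripts to look and compute and a tool call to move; the robot and the scene stay as the last step left them, time stands still between calls to the robot, and variables do not carry over. Pictures are saved under pics/ and viewed, at most 10 in all, crops included, and the job is handed in when it is done.

Besides the shell and the picture viewer there is one more tool, called after "Request:" in YAML: its name, and indented under it one key for each argument. drive_tool: Moves the arm, as the interface text tells. Its arguments: {"type":"object","properties":{"dp":{"type":"array","items":{"type":"array","items":{"type":"number"}}},"dr":{"type":"array","items":{"type":"array","items":{"type":"number"}}},"jaw":{"type":"array","items":{"type":"number"}},"grip_force":{"type":"number"}},"required":["dp","dr","jaw"]}

```bash
mkdir -p pics; python3 - <<'E'
from rig import robot, eyes
import cv2,numpy as np
for n in("top","side"):
    cv2.imwrite(f"pics/{n}0.png",eyes.camera(n)[:,:,::-1])
    c=eyes.calibration(n);R=np.array(c["R"]);print(n,c["fx"],c["cx"],c["cy"],R.round(3).tolist(),(-R.T@np.array(c["t"])).round(3))
s=robot.get_state();print(s["t"],s["eef_pos"],s["tool_rot"],s["width"])
E
```

```text
top 444.8779658519805 321.91999952202866 240.08947853849133 [[-0.011, -1.0, 0.027], [-0.988, 0.007, -0.157], [0.157, -0.029, -0.987]] [0.361 0.007 1.072]
side 485.4668647715345 322.59335337173064 232.03124523882104 [[0.885, -0.466, -0.005], [-0.25, -0.466, -0.849], [0.393, 0.752, -0.529]] [ 0.088 -0.882  0.732]
0.1 [0.2471454  0.51861743 0.20470293] [-1.79906711e+02 -1.13816780e-02  1.54518974e+02] 0.0937823970355397
```

View pics/top0.png

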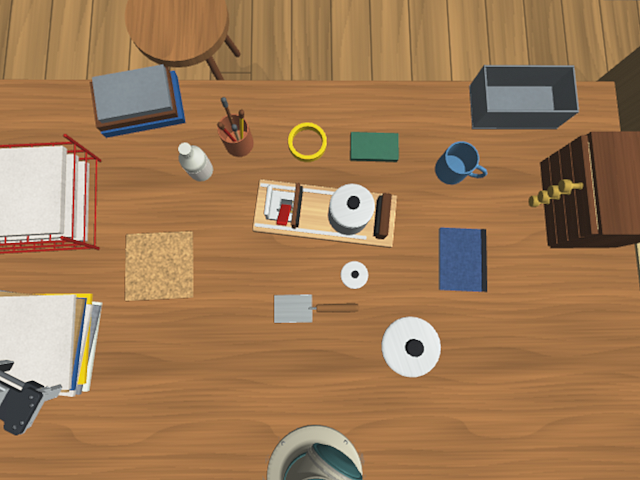

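View pics/side0.png

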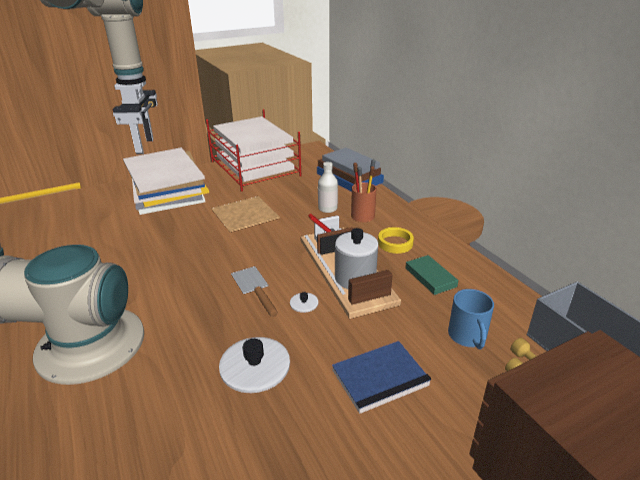

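The top view shows the clamp at about (325,213) with its stop to the right, so clamp +x is about world +y. The red lever is at (284,215), the pot lid knob at (353,202) and the mat at (159,266). The other two lids are decoys. The side view agrees: lid knob at (357,236), lever tip at (312,218).

```bash
cat >h.py <<'E'
from rig import robot, eyes
import cv2,numpy as np
def ray(n,p):
    c=eyes.calibration(n);R=np.array(c["R"]);o=-R.T@np.array(c["t"])
    return o,R.T@np.array([(p[0]-c["cx"])/c["fx"],(p[1]-c["cy"])/c["fy"],1])
def plane(n,p,z):
    o,d=ray(n,p);return (o+d*(z-o[2])/d[2])
def tri(a,b):
    o1,d1=ray("top",a);o2,d2=ray("side",b)
    s=np.linalg.lstsq(np.c_[d1,-d2],o2-o1,rcond=None)[0]
    A,B=o1+s[0]*d1,o2+s[1]*d2;return (A+B)/2,np.linalg.norm(A-B)
def proj(n,X):
    c=eyes.calibration(n);q=np.array(c["R"])@X+np.array(c["t"]);return [c["fx"]*q[0]/q[2]+c["cx"],c["fy"]*q[1]/q[2]+c["cy"]]
def blob(m,box):
    x0,y0,x1,y1=box;k=np.zeros(m.shape,np.uint8);k[y0:y1,x0:x1]=m[y0:y1,x0:x1]
    n,l,s,c=cv2.connectedComponentsWithStats(k);i=1+s[1:,4].argmax();return c[i],s[i],np.uint8(l==i)
E
python3 - <<'E'
from h import *
t=cv2.imread("pics/top0.png");s=cv2.imread("pics/side0.png")
dark=lambda I:np.uint8(I.max(2)<60)
def red(I):
    I=I.astype(int);return np.uint8((I[:,:,2]>120)&(I[:,:,1]<60)&(I[:,:,0]<70))
kt,ks=blob(dark(t),(340,185,368,215)),blob(dark(s),(345,225,370,245))
print("knob",kt[0],kt[1],ks[0],ks[1],tri(kt[0],ks[0]))
rt,rs=blob(red(t),(265,190,300,235)),blob(red(s),(300,205,340,240))
for r in(rt,rs):print("red",r[0],r[1],cv2.boxPoints(cv2.minAreaRect(cv2.findNonZero(r[2]))).round(1).tolist())
h=cv2.cvtColor(t,cv2.COLOR_BGR2HSV)
print("basecol",t[238,330],t[210,312],"table",t[255,330],"mat",t[266,159],"tab",t[266,210])
v=np.uint8((t[:,:,0]>120)&(t[:,:,2]>170))
b=blob(v,(245,170,410,255));print(b[1],cv2.boxPoints(cv2.minAreaRect(cv2.findNonZero(b[2]))).round(1).tolist())
for m in [np.uint8((t[:,:,2]>175)&(t[:,:,1]>130))]:
    b=blob(m,(115,222,205,310));r=cv2.minAreaRect(cv2.findNonZero(b[2]));print("mat",b[1],r,plane("top",r[0],.004),[plane("top",p,.004).round(3)[:2].tolist() for p in cv2.boxPoints(r)])
cv2.imwrite("pics/crop.png",np.hstack([cv2.resize(t[165:265,245:415],None,fx=4.5,fy=4.5,interpolation=2)]))
E
```

```text
knob [352.94957983 202.2605042 ] [347 196  13  13 119] [356.76086957 234.97826087] [351 228  12  16 138] (array([ 0.59152317, -0.08776423,  0.13931508]), np.float64(0.0003836983402841371))
red [283.42  214.445] [277 204  14  21 200] [[276.1000061035156, 223.5], [281.20001220703125, 203.10000610351562], [290.8999938964844, 205.5], [285.79998779296875, 225.89999389648438]]
red [318.91428571 222.85714286] [309 214  22  19 105] [[307.20001220703125, 216.10000610351562], [310.0, 212.8000030517578], [330.6000061035156, 230.1999969482422], [327.70001220703125, 233.5]]
basecol [139 196 234] [145 204 236] table [ 78 127 180] mat [106 158 198] tab [ 73 119 170]
[ 253  180  144   67 5010] [[252.6999969482422, 229.60000610351562], [259.5, 172.3000030517578], [398.5, 188.8000030517578], [391.70001220703125, 246.10000610351562]]
mat [ 125  231   69   70 4288] ((159.0, 265.5), (69.0, 68.0), 90.0) [0.47221783 0.36581341 0.004     ] [[0.556, 0.451], [0.555, 0.288], [0.39, 0.282], [0.391, 0.441]]
```

View pics/crop.png

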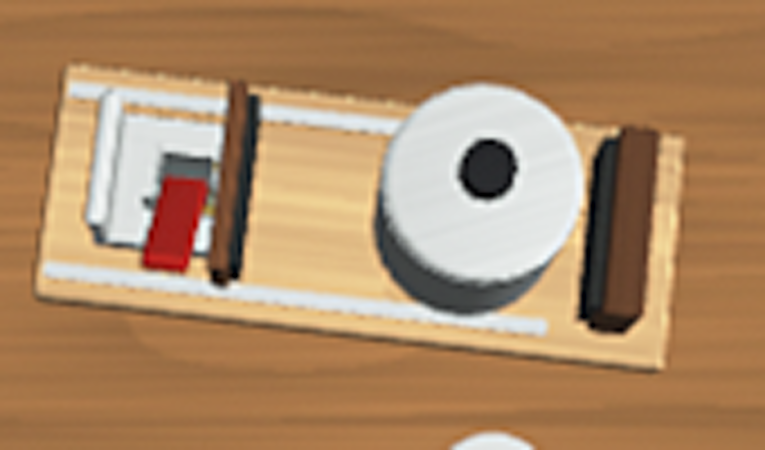

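The crop shows the base corners at about (66,66), (686,137), (663,369) and (36,298), and the lever leaning towards the robot. The back plate is white, at (105,170). The pot stands about 10–20 mm short of the stop.

```bash
cat >>h.py <<'E'
def clamp():
    P=[plane("top",(np.array(p)/4.5+[245,165]),.018)[:2] for p in[(66,66),(686,137),(663,366),(36,296)]]
    c=np.mean(P,0);d=(P[0]-P[1])+(P[3]-P[2]);a=np.arctan2(d[1],d[0]);return c,a,P
def W(x,y,z):
    c,a,_=clamp();return np.r_[c+[x*np.cos(a)-y*np.sin(a),x*np.sin(a)+y*np.cos(a)],z]
E
python3 - <<'E'
from h import *
c,a,P=clamp();print(c,np.degrees(a),[np.linalg.norm(P[i]-P[(i+1)%4]).round(3) for i in range(4)])
for n,p in dict(piv=(.093,0,.055),tip=(.093,.0636,.119),tipfree=(.093,-.0636,.119),back=(.14,0,.065),stop=(-.12,0,.078),pot=(-.07,0,.16)).items():
    w=W(*p);print(n,w.round(3),np.round(proj("top",w),1),(np.array(proj("top",w))-[245,165]).round(1)*4.5,np.round(proj("side",w),1))
k=np.array([.5915,-.0878])-c;print("knob in clamp",k@[np.cos(a),np.sin(a)],k@[-np.sin(a),np.cos(a)])
E
```

```text
[ 0.59568527 -0.03346259] 83.11784904627041 [np.float64(0.339), np.float64(0.127), np.float64(0.337), np.float64(0.128)]
piv [0.607 0.059 0.055] [286.8 204.9] [188.1  179.55] [331.7 234.4]
tip [0.544 0.066 0.119] [281.8 226.3] [165.6  275.85] [308.3 217.7]
tipfree [0.67  0.051 0.119] [288.8 170.4] [197.1  24.3] [354.7 208.6]
back [0.612 0.106 0.065] [266.4 201.6] [ 96.3 164.7] [325.2 222.5]
stop [ 0.581 -0.153  0.078] [378.6 213. ] [601.2 216. ] [367.1 272.8]
pot [ 0.587 -0.103  0.16 ] [361.1 201.9] [522.45 166.05] [359.  230.8]
knob in clamp -0.05444740027887048 -0.0023560037742643043
```

Request:
drive_tool:
  dp:
    - [2.6,-4.5,0]
    - [2.6,-4.5,0]
    - [2.6,-4.5,0]
    - [2.6,-4.5,0]
    - [2.6,-4.5,0]
    - [2.6,-4.5,0]
    - [2.6,-4.5,0]
    - [2.6,-4.5,0]
    - [2.6,-4.5,0]
    - [2.6,-4.5,0]
    - [0,0,0]
    - [0,0,0]
  dr:
    - [0,0,-7.1]
    - [0,0,-7.1]
    - [0,0,-7.1]
    - [0,0,-7.1]
    - [0,0,-7.1]
    - [0,0,-7.1]
    - [0,0,-7.1]
    - [0,0,-7.1]
    - [0,0,-7.1]
    - [0,0,-7.1]
    - [0,0,0]
    - [0,0,0]
  jaw: [0,0,0,0,0,0,0,0,0,0,0,0]

```text
t: 1.6
eef_pos: [0.5067, 0.0694, 0.205]
tool_rot: [-179.9, -0.0, 83.5]
contact_force: [-0.5, 0.1, -0.0]
width: 0.0007
grip_force: 0.0
```

Request:
drive_tool:
  dp:
    - [0,0,-3.5]
    - [0,0,-3.5]
    - [0,0,-3.5]
    - [0,0,0]
    - [0.99,-0.12,0]
    - [0.99,-0.12,0]
    - [0.99,-0.12,0]
    - [0.99,-0.12,0]
    - [0.99,-0.12,0]
    - [0.99,-0.12,0]
    - [0.99,-0.12,0]
    - [0.99,-0.12,0]
  dr:
    - [0,0,0]
    - [0,0,0]
    - [0,0,0]
    - [0,0,0]
    - [0,0,0]
    - [0,0,0]
    - [0,0,0]
    - [0,0,0]
    - [0,0,0]
    - [0,0,0]
    - [0,0,0]
    - [0,0,0]
  jaw: [0,0,0,0,0,0,0,0,0,0,0,0]

```text
t: 3.1
eef_pos: [0.5878, 0.0593, 0.1012]
tool_rot: [179.9, -0.0, 83.5]
contact_force: [-0.2, 0.2, 1.0]
width: 0.0005
grip_force: 0.4
```

Request:
drive_tool:
  dp:
    - [0.99,-0.12,0]
    - [0.99,-0.12,0]
    - [0.99,-0.12,0]
    - [0.7,-0.08,0]
    - [0,0,0]
  dr:
    - [0,0,0]
    - [0,0,0]
    - [0,0,0]
    - [0,0,0]
    - [0,0,0]
  jaw: [0,0,0,0,0]

```text
t: 3.72
eef_pos: [0.6244, 0.0549, 0.1004]
tool_rot: [179.9, -0.0, 83.5]
contact_force: [0.2, -0.8, 0.1]
width: 0.0007
grip_force: 0.0
```

Request:
drive_tool:
  dp:
    - [0.5,-0.06,0]
    - [0.5,-0.06,0]
    - [0,0,0]
  dr:
    - [0,0,0]
    - [0,0,0]
    - [0,0,0]
  jaw: [0,0,0]

```text
t: 4.1
eef_pos: [0.634, 0.0538, 0.1006]
tool_rot: [179.9, -0.0, 83.5]
contact_force: [0.5, 0.3, -0.9]
width: 0.0004
grip_force: 0.0
```

```bash
python3 - <<'E'
from h import *
t=eyes.camera("top")[:,:,::-1];s=eyes.camera("side")[:,:,::-1]
cv2.imwrite("pics/c1.png",np.hstack([cv2.resize(t[130:270,235:375],(400,400)),cv2.resize(s[150:290,270:410],(400,400))]))
E
```

```text
(no output)
```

View pics/c1.png

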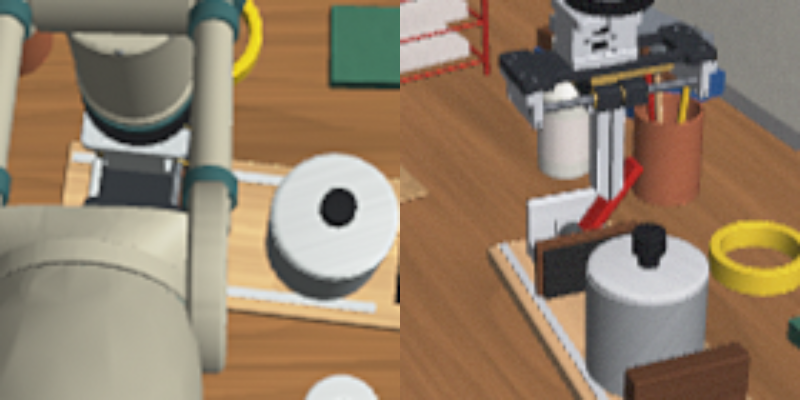

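The lever (right half, around (610,200)) now leans to the far side with the finger against it. I'll push on to its end stop.

Request:
drive_tool:
  dp:
    - [0.4,-0.05,0]
    - [0.4,-0.05,0]
    - [0.4,-0.05,0]
    - [0,0,0]
  dr:
    - [0,0,0]
    - [0,0,0]
    - [0,0,0]
    - [0,0,0]
  jaw: [0,0,0,0]

```text
t: 4.7
eef_pos: [0.6449, 0.0524, 0.1005]
tool_rot: [-179.9, 0.0, 83.5]
contact_force: [-2.2, 0.6, 1.7]
width: 0.0002
grip_force: 1.7
```

```bash
cat >>h.py <<'E'
def redside(x0=290,y0=170,x1=380,y1=260):
    s=eyes.camera("side").astype(int);m=np.uint8((s[:,:,0]>120)&(s[:,:,1]<60)&(s[:,:,2]<70))
    b=blob(m,(x0,y0,x1,y1));return b[0].round(1),b[1],cv2.boxPoints(cv2.minAreaRect(cv2.findNonZero(b[2]))).round(1).tolist()
E
python3 -c "
from h import *
print(redside(),proj('side',W(.093,-.0636,.119)),proj('side',W(.093,0,.055)))"
```

```text
(array([344.2, 220.8]), array([333, 206,  25,  25, 138], dtype=int32), [[331.8999938964844, 228.0], [352.5, 205.5], [358.0, 210.60000610351562], [337.3999938964844, 233.10000610351562]]) [np.float64(354.6947557887205), np.float64(208.64129439489318)] [np.float64(331.7248342085087), np.float64(234.3590089827729)]
```

Request:
drive_tool:
  dp:
    - [0.3,-0.04,0]
    - [0.3,-0.04,0]
    - [0,0,0]
  dr:
    - [0,0,0]
    - [0,0,0]
    - [0,0,0]
  jaw: [0,0,0]

```text
t: 5.12
eef_pos: [0.6451, 0.0524, 0.1003]
tool_rot: [-179.3, 0.0, 83.5]
contact_force: [-12.7, 1.1, 9.7]
width: 0.0005
grip_force: 7.4
```

Request:
drive_tool:
  dp:
    - [-1,0.1,2]
    - [0,0,4]
    - [0,0,4]
    - [-0.5,4.4,0]
    - [-1,4.4,0]
    - [0,0,0]
  dr:
    - [0,0,0]
    - [0,0,0]
    - [0,0,0]
    - [0,0,0]
    - [0,0,0]
    - [0,0,0]
  jaw: [0,0,0,0,0,0]

```text
t: 5.88
eef_pos: [0.627, 0.1434, 0.2021]
tool_rot: [179.8, -0.1, 83.7]
contact_force: [0.6, 0.2, -0.2]
width: 0.0001
grip_force: 0.0
```

```bash
python3 -c "
from h import *
print(redside())
print('target',W(.175,.008,.06),robot.get_state()['eef_pos'])
# brush tips, jar, bottle
print(tri((225,100),(358,162)),tri((242,112),(374,162)),plane('top',(237,137),.1),plane('top',(190,150),.14),plane('top',(250,137),.1))
"
```

```text
(array([345.5, 218.5]), array([333, 206,  25,  25, 206], dtype=int32), [[332.0, 228.1999969482422], [352.29998779296875, 205.39999389648438], [357.79998779296875, 210.1999969482422], [337.5, 233.10000610351562]])
target [0.60871274 0.1412351  0.06      ] [0.62725401 0.14168516 0.20177399]
(array([0.78437749, 0.18984738, 0.18017166]), np.float64(0.04123092629794601)) (array([0.77980087, 0.14453539, 0.18860329]), np.float64(0.00970432873035109)) [0.75572074 0.17052176 0.1       ] [0.70974689 0.26496539 0.14      ] [0.75572136 0.14092189 0.1       ]
```

Request:
drive_tool:
  dp:
    - [-0.9,0,-4.7]
    - [-0.9,0,-4.7]
    - [0,0,-4.7]
    - [0,0,0]
    - [-0.12,-0.99,0]
    - [-0.12,-0.99,0]
    - [-0.12,-0.99,0]
    - [-0.12,-0.99,0]
    - [-0.12,-0.99,0]
    - [-0.12,-0.99,0]
    - [0,0,0]
  dr:
    - [0,0,0]
    - [0,0,0]
    - [0,0,0]
    - [0,0,0]
    - [0,0,0]
    - [0,0,0]
    - [0,0,0]
    - [0,0,0]
    - [0,0,0]
    - [0,0,0]
    - [0,0,0]
  jaw: [0,0,0,0,0,0,0,0,0,0,0]

```text
t: 7.3
eef_pos: [0.6, 0.0794, 0.059]
tool_rot: [-179.9, 0.1, 83.5]
contact_force: [-0.2, 0.1, -0.8]
width: 0.0005
grip_force: 0.0
```

Request:
drive_tool:
  dp:
    - [-0.12,-0.99,0]
    - [-0.12,-0.99,0]
    - [-0.06,-0.5,0]
    - [-0.06,-0.5,0]
    - [-0.06,-0.5,0]
    - [-0.06,-0.5,0]
    - [0,0,0]
  dr:
    - [0,0,0]
    - [0,0,0]
    - [0,0,0]
    - [0,0,0]
    - [0,0,0]
    - [0,0,0]
    - [0,0,0]
  jaw: [0,0,0,0,0,0,0]

```text
t: 8.18
eef_pos: [0.5952, 0.0418, 0.0589]
tool_rot: [-179.9, -0.1, 83.5]
contact_force: [-2.3, 4.6, -1.0]
width: 0.0006
grip_force: 2.2
```

Request:
drive_tool:
  dp:
    - [-0.04,-0.3,0]
    - [-0.04,-0.3,0]
    - [0,0,0]
  dr:
    - [0,0,0]
    - [0,0,0]
    - [0,0,0]
  jaw: [0,0,0]

```text
t: 8.55
eef_pos: [0.5949, 0.0392, 0.059]
tool_rot: [-179.9, -0.4, 83.4]
contact_force: [-0.4, 11.4, -2.3]
width: 0.0003
grip_force: 6.1
```

Request:
drive_tool:
  dp:
    - [-0.02,-0.2,0]
    - [0,0,0]
  dr:
    - [0,0,0]
    - [0,0,0]
  jaw: [0,0]

```text
t: 8.8
eef_pos: [0.5949, 0.0391, 0.059]
tool_rot: [-179.9, -0.6, 83.4]
contact_force: [0.4, 17.3, -1.3]
width: 0.0005
grip_force: 8.3
```

Request:
drive_tool:
  dp:
    - [0.1,1.2,0]
    - [0.1,1.2,0]
    - [0,0,4]
    - [0,0,5]
    - [0,0,5.5]
    - [0,0,0]
  dr:
    - [0,0,0]
    - [0,0,0]
    - [0,0,0]
    - [0,0,0]
    - [0,0,0]
    - [0,0,0]
  jaw: [0,0,0,0,0,0]

```text
t: 9.55
eef_pos: [0.6008, 0.0567, 0.21]
tool_rot: [179.3, 0.0, 83.5]
contact_force: [0.5, 0.4, 1.1]
width: 0.0003
grip_force: 0.0
```

```bash
python3 - <<'E'
from h import *
s=eyes.camera("side")[:,:,::-1];cv2.imwrite("pics/s2.png",cv2.resize(s[170:330,270:430],(560,560)))
m=np.uint8(s.max(2)<60);k=blob(m,(335,220,385,250));print("knob",k[0],k[1])
for z in(.139,):
  w=plane("side",k[0],z)[:2];c,a,_=clamp();d=w-c;print(w,d@[np.cos(a),np.sin(a)],d@[-np.sin(a),np.cos(a)])
print(redside(290,170,400,260),proj('side',W(.013,-.0636,.119)),W(.013,-.105,.1),robot.get_state()["eef_pos"])
E
```

```text
knob [359.26027397 238.28082192] [354 232  12  15 146]
[ 0.58930446 -0.10198444] -0.06879272114441966 -0.0018759650144300425
(array([364.3, 226.7]), array([357, 221,  14,  12,  85], dtype=int32), [[356.5, 229.5], [365.5, 220.5], [371.0, 226.0], [362.0, 235.0]]) [np.float64(368.0242727139033), np.float64(223.44966083512702)] [ 0.70148648 -0.03313816  0.1       ] [0.59746838 0.0569266  0.20488412]
```

View pics/s2.png

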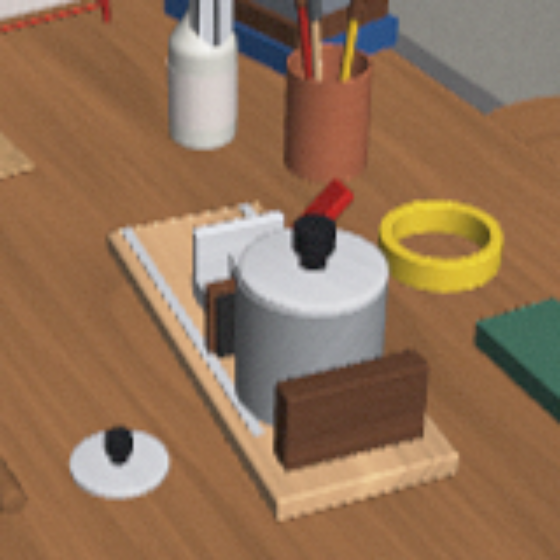

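The side crop shows the pot between stop and jaw with no gap, knob at clamp x = -69 mm and the lever still free. Next I lock it.

Request:
drive_tool:
  dp:
    - [3.3,-3,0]
    - [3.3,-3,0]
    - [3.4,-3,0]
    - [0,0,0]
    - [0,0,-5.5]
    - [0,0,-5.5]
    - [0,0,0]
  dr:
    - [0,0,0]
    - [0,0,0]
    - [0,0,0]
    - [0,0,0]
    - [0,0,0]
    - [0,0,0]
    - [0,0,0]
  jaw: [0,0,0,0,0,0,0]

```text
t: 10.52
eef_pos: [0.6917, -0.0313, 0.0883]
tool_rot: [-179.2, -0.0, 83.5]
contact_force: [-0.5, 0.2, 0.8]
width: 0.0002
grip_force: 0.0
```

Request:
drive_tool:
  dp:
    - [-0.99,0.12,0]
    - [-0.99,0.12,0]
    - [-0.99,0.12,0]
    - [-0.99,0.12,0]
    - [-0.99,0.12,0]
    - [-0.99,0.12,0]
    - [-0.99,0.12,0]
    - [-0.99,0.12,0]
    - [-0.99,0.12,0]
    - [-0.99,0.12,0]
    - [-0.99,0.12,0]
    - [-0.99,0.12,0]
    - [0,0,0]
  dr:
    - [0,0,0]
    - [0,0,0]
    - [0,0,0]
    - [0,0,0]
    - [0,0,0]
    - [0,0,0]
    - [0,0,0]
    - [0,0,0]
    - [0,0,0]
    - [0,0,0]
    - [0,0,0]
    - [0,0,0]
    - [0,0,0]
  jaw: [0,0,0,0,0,0,0,0,0,0,0,0,0]

```text
t: 12.15
eef_pos: [0.582, -0.0188, 0.0959]
tool_rot: [179.5, 0.0, 83.5]
contact_force: [7.1, -2.3, 1.0]
width: 0.0005
grip_force: 2.8
```

Request:
drive_tool:
  dp:
    - [-0.7,0.08,0]
    - [-0.7,0.08,0]
    - [-0.5,0.06,0]
    - [-0.4,0.05,0]
    - [0,0,0]
  dr:
    - [0,0,0]
    - [0,0,0]
    - [0,0,0]
    - [0,0,0]
    - [0,0,0]
  jaw: [0,0,0,0,0]

```text
t: 12.78
eef_pos: [0.5667, -0.0172, 0.0986]
tool_rot: [178.6, 0.0, 83.5]
contact_force: [15.3, -1.8, 3.5]
width: 0.0006
grip_force: 6.5
```

Request:
drive_tool:
  dp:
    - [-0.3,0.04,0]
    - [-0.2,0.02,0]
    - [0,0,0]
  dr:
    - [0,0,0]
    - [0,0,0]
    - [0,0,0]
  jaw: [0,0,0]

```text
t: 13.15
eef_pos: [0.5654, -0.0171, 0.0998]
tool_rot: [178.1, 0.0, 83.5]
contact_force: [20.4, -1.9, 3.9]
width: 0.0003
grip_force: 8.2
```

```bash
python3 - <<'E'
from h import *
print(redside(290,170,400,260),proj('side',W(.013,.0636,.119)),proj('side',W(.013,.0,.055)),proj('side',W(.013,.0557,.1261)))
E
```

```text
(array([327.7, 238.6]), array([318, 231,  20,  17,  87], dtype=int32), [[316.8999938964844, 233.60000610351562], [319.5, 229.89999389648438], [338.6000061035156, 243.1999969482422], [336.0, 247.0]]) [np.float64(319.5047592047508), np.float64(233.46789591813226)] [np.float64(343.68185752524266), np.float64(250.34032228663327)] [np.float64(322.59675442791894), np.float64(230.289514202182)]
```

Request:
drive_tool:
  dp:
    - [-0.3,0.04,-0.3]
    - [0,0,0]
    - [0,0,0]
  dr:
    - [0,0,0]
    - [0,0,0]
    - [0,0,0]
  jaw: [0,0,0]

```text
t: 13.58
eef_pos: [0.5654, -0.0171, 0.0996]
tool_rot: [177.8, 0.0, 83.5]
contact_force: [19.3, -1.6, 15.3]
width: 0.0004
grip_force: 12.2
```

Request:
drive_tool:
  dp:
    - [1.5,-0.2,1]
    - [0.5,0,4]
    - [0,0,5]
    - [0,0,1]
    - [0,0,0]
  dr:
    - [0,0,0]
    - [0,0,0]
    - [0,0,0]
    - [0,0,0]
    - [0,0,0]
  jaw: [0,0,3,5,6]

```text
t: 14.2
eef_pos: [0.5667, -0.0164, 0.2014]
tool_rot: [-180.0, 0.0, 83.5]
contact_force: [1.1, -0.6, 0.1]
width: 0.0269
grip_force: 0.0
```

```bash
python3 - <<'E'
from h import *
s=eyes.camera("side")[:,:,::-1];t=eyes.camera("top")[:,:,::-1]
c,a,_=clamp()
k=blob(np.uint8(s.max(2)<60),(335,222,385,252));print(k[0],k[1],plane("side",k[0],.139))
k=blob(np.uint8(t.max(2)<60),(345,190,375,215));print(k[0],k[1],plane("top",k[0],.142))
print(redside(290,170,400,260),robot.get_state()["eef_pos"])
cv2.imwrite("pics/c3.png",np.hstack([cv2.resize(t[130:270,275:415],(400,400)),cv2.resize(s[170:310,280:420],(400,400))]))
E
```

```text
[359.23129252 238.30612245] [354 232  12  15 147] [ 0.58919142 -0.10204405  0.139     ]
[354.71428571 203.35714286] [354 199   3   9  14] [ 0.58860511 -0.09131917  0.142     ]
(array([328.2, 237.6]), array([319, 230,  19,  17,  91], dtype=int32), [[317.8999938964844, 232.39999389648438], [320.6000061035156, 228.89999389648438], [338.3999938964844, 242.89999389648438], [335.70001220703125, 246.39999389648438]]) [ 0.56593373 -0.01632583  0.19948478]
```

View pics/c3.png

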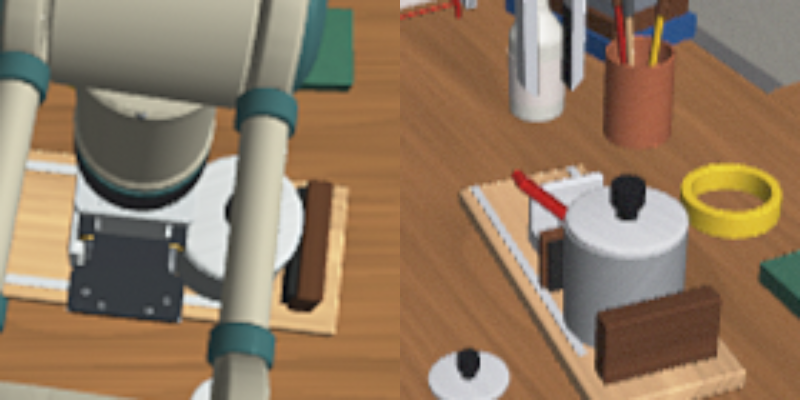

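The lever leans back towards +y, locked, as it did at the start. The pot is snug and the knob is at (.589,-.102). Now over the knob.

Request:
drive_tool:
  dp:
    - [0.8,-2.9,0]
    - [0.8,-2.9,0]
    - [0.7,-2.8,0]
    - [0,0,0]
    - [0,0,-3]
    - [0,0,-2]
    - [0,0,0]
    - [0,0,0]
  dr:
    - [0,0,0]
    - [0,0,0]
    - [0,0,0]
    - [0,0,0]
    - [0,0,0]
    - [0,0,0]
    - [0,0,0]
    - [0,0,0]
  jaw: [6,6,6,6,6,6,6,6]

```text
t: 15.35
eef_pos: [0.5906, -0.1019, 0.1518]
tool_rot: [180.0, -0.0, 83.5]
contact_force: [-0.1, 0.0, 0.3]
width: 0.0598
grip_force: 0.0
```

Request:
drive_tool:
  dp:
    - [0,0,-1.3]
    - [0,0,-1.3]
    - [0,0,0]
    - [0,0,0]
    - [0,0,0]
    - [0,0,0]
    - [0,0,0]
    - [0,0,0]
  dr:
    - [0,0,0]
    - [0,0,0]
    - [0,0,0]
    - [0,0,0]
    - [0,0,0]
    - [0,0,0]
    - [0,0,0]
    - [0,0,0]
  jaw: [6,6,6,4,2,2,2,2]
  grip_force: 20

```text
t: 16.35
eef_pos: [0.5907, -0.1026, 0.1258]
tool_rot: [180.0, 0.0, 83.5]
contact_force: [-1.2, -0.0, 1.2]
width: 0.0281
grip_force: 20.0
```

Gripped at 28 mm. Lift gently, then check.

Request:
drive_tool:
  dp:
    - [0,0,0.6]
    - [0,0,1.2]
    - [0,0,2]
    - [0,0,2.6]
    - [0,0,2]
    - [0,0,0]
  dr:
    - [0,0,0]
    - [0,0,0]
    - [0,0,0]
    - [0,0,0]
    - [0,0,0]
    - [0,0,0]
  jaw: [2,2,2,2,2,2]

```text
t: 17.1
eef_pos: [0.5917, -0.1028, 0.2118]
tool_rot: [179.7, 0.0, 83.5]
contact_force: [-0.7, 0.6, -2.1]
width: 0.028
grip_force: 20.0
```

```bash
python3 - <<'E'
from h import *
s=eyes.camera("side")[:,:,::-1]
cv2.imwrite("pics/c4.png",cv2.resize(s[130:310,270:450],(540,540)))
E
```

```text
(no output)
```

View pics/c4.png

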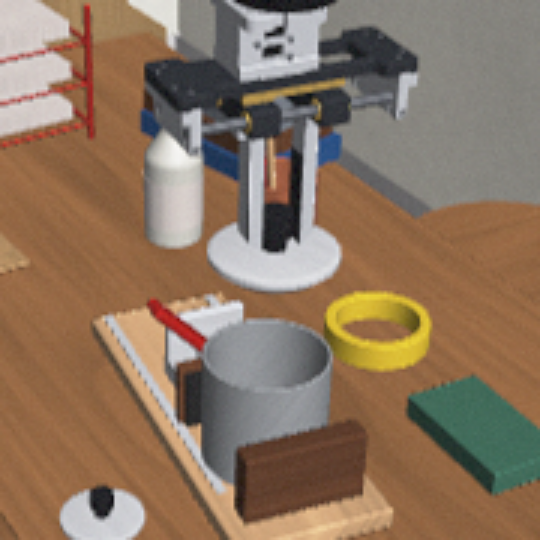

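The lid hangs level in the gripper (about (275,255)), the pot is open, upright and clamped, and the lever is locked. I carry it to the mat.

Request:
drive_tool:
  dp:
    - [-0.4,1.5,0]
    - [-0.75,3,0]
    - [-0.75,3,0]
    - [-0.75,3,0]
    - [-0.75,3,0]
    - [-0.75,3,0]
    - [-0.75,3,0]
    - [-0.75,3,0]
    - [-0.75,3,0]
    - [-0.75,3,0]
    - [-0.75,3,0]
    - [-0.75,3,0]
    - [-0.75,3,0]
    - [-0.75,3,0]
    - [-0.75,3,0]
    - [-0.75,3,0]
    - [-0.7,2,0]
    - [-0.4,1.2,0]
    - [0,0,0]
    - [0,0,0]
  dr:
    - [0,0,0]
    - [0,0,0]
    - [0,0,0]
    - [0,0,0]
    - [0,0,0]
    - [0,0,0]
    - [0,0,0]
    - [0,0,0]
    - [0,0,0]
    - [0,0,0]
    - [0,0,0]
    - [0,0,0]
    - [0,0,0]
    - [0,0,0]
    - [0,0,0]
    - [0,0,0]
    - [0,0,0]
    - [0,0,0]
    - [0,0,0]
    - [0,0,0]
  jaw: [2,2,2,2,2,2,2,2,2,2,2,2,2,2,2,2,2,2,2,2]

```text
t: 19.65
eef_pos: [0.4632, 0.3936, 0.2094]
tool_rot: [180.0, 0.0, 83.5]
contact_force: [0.7, -0.5, -2.0]
width: 0.0273
grip_force: 20.0
```

Request:
drive_tool:
  dp:
    - [0.5,-1.4,0]
    - [0.4,-1.3,0]
    - [0,0,-2]
    - [0,0,-3]
    - [0,0,-3]
    - [0,0,-3]
    - [0,0,-2.5]
    - [0,0,-2]
    - [0,0,-1]
    - [0,0,-0.8]
    - [0,0,-0.4]
    - [0,0,0]
    - [0,0,0]
  dr:
    - [0,0,0]
    - [0,0,0]
    - [0,0,0]
    - [0,0,0]
    - [0,0,0]
    - [0,0,0]
    - [0,0,0]
    - [0,0,0]
    - [0,0,0]
    - [0,0,0]
    - [0,0,0]
    - [0,0,0]
    - [0,0,0]
  jaw: [2,2,2,2,2,2,2,2,2,2,2,2,2]

```text
t: 21.28
eef_pos: [0.4724, 0.3678, 0.0331]
tool_rot: [179.9, -0.0, 83.5]
contact_force: [-0.2, -0.2, -1.8]
width: 0.0275
grip_force: 20.0
```

Request:
drive_tool:
  dp:
    - [0,0,-0.3]
    - [0,0,-0.2]
    - [0,0,-0.15]
    - [0,0,0]
    - [0,0,0]
  dr:
    - [0,0,0]
    - [0,0,0]
    - [0,0,0]
    - [0,0,0]
    - [0,0,0]
  jaw: [2,2,2,2,2]

```text
t: 21.9
eef_pos: [0.4721, 0.3675, 0.026]
tool_rot: [180.0, -0.0, 83.5]
contact_force: [0.3, 0.6, -2.2]
width: 0.0275
grip_force: 20.0
```

Request:
drive_tool:
  dp:
    - [0,0,-0.1]
    - [0,0,-0.1]
    - [0,0,0]
  dr:
    - [0,0,0]
    - [0,0,0]
    - [0,0,0]
  jaw: [2,2,2]

```text
t: 22.28
eef_pos: [0.4721, 0.3676, 0.0248]
tool_rot: [180.0, -0.0, 83.5]
contact_force: [-1.8, -0.7, 5.4]
width: 0.0277
grip_force: 20.0
```

Request:
drive_tool:
  dp:
    - [0,0,0]
    - [0,0,0]
    - [0,0,0]
    - [0,0,0]
    - [0,0,0]
    - [0,0,2]
    - [0,0,4]
    - [0,0,5]
    - [0,0,5]
    - [-4,2,2]
    - [-5,3,0]
    - [-5,3,0]
    - [0,0,0]
  dr:
    - [0,0,0]
    - [0,0,0]
    - [0,0,0]
    - [0,0,0]
    - [0,0,0]
    - [0,0,0]
    - [0,0,0]
    - [0,0,0]
    - [0,0,0]
    - [0,0,0]
    - [0,0,0]
    - [0,0,0]
    - [0,0,0]
  jaw: [3.2,4,5,6,6,6,6,6,6,6,6,6,6]

```text
t: 23.9
eef_pos: [0.3285, 0.4489, 0.2043]
tool_rot: [-179.9, -0.0, 83.8]
contact_force: [0.3, 0.6, -0.2]
width: 0.0599
grip_force: 0.0
```

```bash
python3 - <<'E'
from h import *
s=eyes.camera("side")[:,:,::-1];t=eyes.camera("top")[:,:,::-1]
cv2.imwrite("pics/c5.png",np.hstack([cv2.resize(t[80:380,100:420],(426,400)),cv2.resize(s[140:340,190:390],(370,400))[:,:370]]))
print(redside(290,170,400,260)[2])
E
```

```text
[[317.8999938964844, 232.39999389648438], [320.6000061035156, 228.89999389648438], [338.3999938964844, 242.89999389648438], [335.70001220703125, 246.39999389648438]]
```

View pics/c5.png

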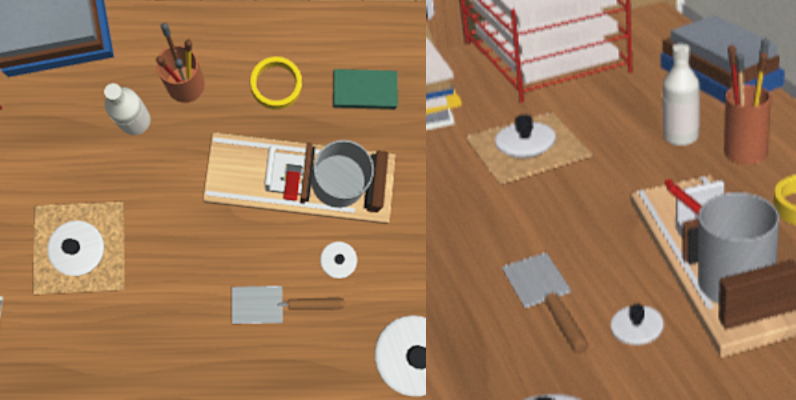

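The lid sits knob up in the middle of the mat, and the pot is held and open. One numeric check that the lever is at its full lock angle.

```bash
python3 - <<'E'
from h import *
def red(I):
    I=I.astype(int);return np.uint8((I[:,:,2]>120)&(I[:,:,1]<60)&(I[:,:,0]<70))
c,a,_=clamp()
for t,s in((cv2.imread("pics/top0.png"),cv2.imread("pics/side0.png")),(eyes.camera("top")[:,:,::-1],eyes.camera("side")[:,:,::-1])):
    T=blob(red(t),(265,180,340,240));S=blob(red(s),(300,205,345,255))
    bt=sorted(cv2.boxPoints(cv2.minAreaRect(cv2.findNonZero(T[2]))).tolist(),key=lambda p:-p[1])[:2]
    bs=sorted(cv2.boxPoints(cv2.minAreaRect(cv2.findNonZero(S[2]))).tolist(),key=lambda p:p[0])[:2]
    w,e=tri(np.mean(bt,0),np.mean(bs,0));d=w[:2]-c
    print(T[1],"tip",w.round(4),e.round(4),"clamp xy",d@[np.cos(a),np.sin(a)],d@[-np.sin(a),np.cos(a)])
E
```

```text
[277 204  14  21 200] tip [0.5455 0.0678 0.1271] 0.0001 clamp xy 0.09455778550250724 0.06193289570077297
[313 208  12  22 197] tip [ 0.5349 -0.011   0.1256] 0.0007 clamp xy 0.015057989419881249 0.0630252806606811
```

Lever angle matches the initial locked state (jaw travel 79.5 mm). I'll hand in.

```bash
python3 -c "
from rig import hand_in
print(hand_in())"
```

```text
the job is handed in; nothing more can be done
None
```

The job is handed in: the pot is clamped snugly against the stop with the lever locked again, and its lid is set down knob up in the middle of the cork mat, finished at about 24 s of the 72 s limit.

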